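# Feed a glazing block and set it at the leaded panel

## Task

On the stained-glass bench, push the slide of the wooden block magazine all the way in so that it feeds out the bottom glazing block, then draw the slide all the way back so that the stack drops. Lay the fed-out block flat on the leading board in the pencilled outline midway between the two fixed blocks, pointing the same way as they do, with one end close to the panel's edge, and let go of it.

Things in the scene. Friction and masses are not known exactly. Their poses are not given: they have to be found in the camera images.
- block0: Bottom one of 4 equal plain wooden blocks stacked flat in the magazine, 64 x 30 x 14 mm, 22 g. Origin: centre of its underside; x along its length, z up. Starts on the magazine's base, 12 mm above the table, in a tower 78 x 46 mm whose open top is at 72 mm. Fed out, it lies lengthwise on the open end of the base (12 mm high), opposite the handle, centre 79 mm from the tower's centre, sides free.
- block1: The block that lies on block0 at the start, same size and axes, underside 26 mm above the table. It drops to the bottom place (underside 12 mm above the table) once the slide has gone in and come all the way back.
- slide (a joint): Travel of the magazine's slide, m: 0 = drawn all the way back (handle farthest from the tower), 0.093 = pushed all the way in, a stop at each; starts at 0 to 0.008. Level and straight, no spring, stays where left, moves with about 2 to 3 N. The block is clear of the tower above 0.086; the next block drops only when the slide is back below about 0.012.
- slide_handle (a point): Grip point in the slide's handle, an upright dark wooden post 20 x 20 mm, top 113 mm above the table; the point is on its axis, 97 mm above the table, and moves with the slide. Pushing in moves it along its own level -x axis, towards the tower (centre 153 mm away at slide 0, 60 mm fully in); drawing back along +x. z up. Fingers kept higher than 72 mm pass over the tower.
- gap (a point): Centre of the block's place, on top of the fixed 9 mm thick cork-brown board; a pencilled outline shows it. x level towards the glass panel, y along its edge, z up. The block belongs here with its length along x, either way round. Equal fixed blocks are centred 80 mm away at +y and -y (50 mm free each side). The panel's edge, 7 mm high, is 38 mm ahead, 6 mm past the block's end.

How it is judged:
By the outcome, as a careful person would: the job done as asked, in the order asked, and still so for the second after the job is handed in, with the robot touching nothing.
It also fails if it takes over 59 s, if anything falls off the work surface, if the arm or the gripper's body presses on something with over 40 N, if the wrist force passes 120 N, or if a joint passes its speed limit or range.

## Robot

A 6-joint arm with a two-finger parallel gripper is mounted at the origin on the work surface. World frame = base frame: x ahead of the robot, y to its left, z up, the work surface at z = 0. Lengths are in m, angles in rad, forces in N, time in s.
With the tool pointing down it reaches from about 0.275 to 0.725 m from the base axis. Payload 5.6 kg.
Tool frame: the origin (TCP) lies midway between the tips of the shut fingers; the grasp point (between the pads) lies 19 mm behind it; z points along the fingers, y is the line along which they close (so a half turn about z gives the same grasp; the last joint's range is limited). The gripper opens to 85 mm and grips with 20 to 120 N. Pads are 22 mm wide; open, the fingers measure 114 mm over their backs; the gripper's body (76 mm by 85 mm) begins 54 mm behind the grasp point. The pads swing forward as they close: fully open they stand 13 mm farther back than shut.
Start: joints at [-1.028, 0.255, 0.108, 0, -1.424, -0.285], TCP at [0.14, -0.532, 0.231] pointing down, gripper open.
Joint ranges: [-2.95, 2.95], [-1.21, 1.97], [-1.09, 1.5], [-2.87, 1.71], [-2.94, -0.07], [-3.05, 3.05]. Speed limits (rad/s): [2.57, 2.57, 3.14, 3.14, 3.14, 3.14].

## Interface

Orientations are given as a rotation vector (axis times angle).
In Python, from rig import env gives the robot as it stands.
- The arm moves only by the tool carry_out, never from a script. Its argument "commands" is a list of rows, each an object of numbers: "dx", "dy", "dz": the shift along the tool's x, y, z in m; "spin": the turn about the tool's z in rad; "hand": the finger opening in m, from 0 to 0.0854. In form: [{"dx": .., "dy": .., "dz": .., "spin": .., "hand": ..}, ...]. A call has 1 to 10 rows; each row is the pose to reach, as a shift and turn from the pose commanded when the call began, along the tool's axes at that moment; what a row does not reach only later rows make up. A row lasts 1/12 s, in which the tool goes at most 41.7 mm and 7.16 degrees, less where a joint would pass 70% of its speed; a pose out of reach is approached as far as the arm can. A call with a gripper value outside its range is refused whole. The fingers move at their own pace and stop on an object; the grip force is fixed at half the most. Time passes only in rows, so rows that repeat a pose let the fingers close. It gives the time, the measured TCP pose, the force, the opening and the grip force at its end, in the units of the state.
- env.read_state(): the state, without advancing time (a new reading comes with each control period).
- env.grab_frame(name): name is "scene" or "top" or "wrist"; returns a dict with "color" (400x640x3 uint8, blue, green, red), "depth" (400x640 float32, m along the optical axis (not along the pixel's ray), 0 where there is no reading), "fx", "fy", "cx", "cy" (pixels), "extrinsics" (4x4, takes a point from world to camera coordinates); the wrist camera has in their place "T_tool_cam" (4x4, takes a point from camera to tool coordinates, whose origin is the TCP and whose axes are the flange's). Camera axes: x right, y down, z forward; pixel columns grow to the right and rows downward; lengths in m; the calibration is good to about 2 mm. A picture is of the moment at which its call begins: read the wrist's pose just before it.
- env.sign_off(): hands the job in; it is judged then, once.
The state is a dict: "time": time; "joints": joint angles; "joint_velocities": joint speeds; "effort": joint torques, N m; "eef_pos": TCP position; "tcp_rot": TCP orientation; "ft_force": force on the tool from outside, world axes, zero at the start; "torque": the same for the moment, N m; "width": opening from 0.0 (shut) to 1.0 (fully open); "grasp_force": force on a finger pad.
Only numpy, scipy, OpenCV 4.12 (cv2) and the standard library are available. Lean on these libraries where they do the work, as an engineer would, in place of code of your own. Each camera call takes 0.05 s, during which the arm holds its last target. There are 200 camera calls.

## Working session

There is one attempt and no reset: what is moved stays moved. The work goes in short steps, Python scripts to look and compute and a tool call to move; the robot and the scene stay as the last step left them, time stands still between calls to the robot, and variables do not carry over. Pictures are saved under pics/ and viewed, at most 10 in all, crops included, and the job is handed in when it is done.

Besides the shell and the picture viewer there is one more tool, called after "Request:" as name(argument=value, ...) on one line, values as JSON. carry_out: Moves the arm, as the interface text tells. Its arguments: {"type":"object","properties":{"commands":{"type":"array","items":{"type":"object","properties":{"dx":{"type":"number"},"dy":{"type":"number"},"dz":{"type":"number"},"spin":{"type":"number"},"hand":{"type":"number"}}}}},"required":["commands"]}

```bash
mkdir -p pics; ls; python3 - <<'E'
from rig import env
import cv2,numpy as np
s=env.read_state();print(s)
for n in("top","scene"):
    f=env.grab_frame(n);cv2.imwrite(f"pics/{n}0.png",f["color"]);np.savez(f"pics/{n}0.npz",**f)
    print(n,f["fx"],f["fy"],f["cx"],f["cy"],f["extrinsics"].round(4).tolist())
E
```

```text
pics
{'time': 0.0, 'joints': array([-1.02839050e+00,  2.55755497e-01,  1.07021893e-01, -5.20503532e-04,
       -1.42388361e+00, -2.84549296e-01]), 'joint_velocities': array([-0.00106133,  0.00027897, -0.00104927,  0.00086896, -0.00014879,
       -0.00014345]), 'effort': array([-4.40300528e-05, -3.86628878e+01,  2.37937939e+01,  5.36520615e+00,
       -6.09511088e-03,  4.25216214e-06]), 'eef_pos': array([ 0.14017841, -0.53133107,  0.23039119]), 'tcp_rot': array([ 4.03765852e-01, -3.11527433e+00, -2.94389114e-03]), 'ft_force': array([-0.44109287, -0.70626916, -0.05044346]), 'torque': array([-0.03588278, -0.05210769,  0.01762694]), 'grasp_force': 0.0, 'width': 0.9990963161736813}
top 410.8366514439784 410.8366514439784 315.3787990216641 198.18779287781618 [[0.0119, -0.9993, 0.0357, 0.0438], [-0.9924, -0.0161, -0.1218, 0.5225], [0.1222, -0.034, -0.9919, 0.874], [0.0, 0.0, 0.0, 1.0]]
scene 375.82907592394014 375.82907592394014 318.97974498332417 198.7569920402319 [[0.1428, 0.9897, 0.0032, -0.1376], [0.8108, -0.1151, -0.5739, -0.3722], [-0.5676, 0.0846, -0.8189, 1.087], [0.0, 0.0, 0.0, 1.0]]
```

View pics/top0.png

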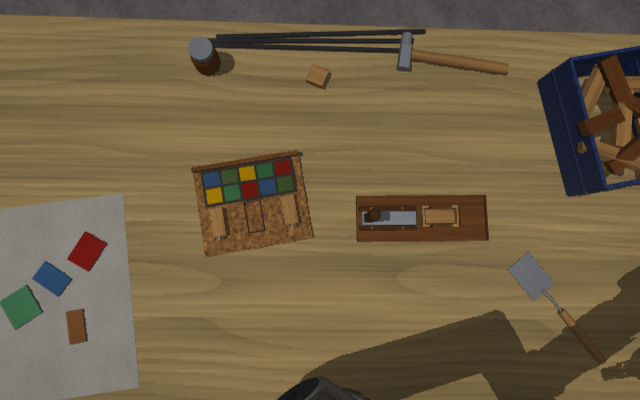

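View pics/scene0.png

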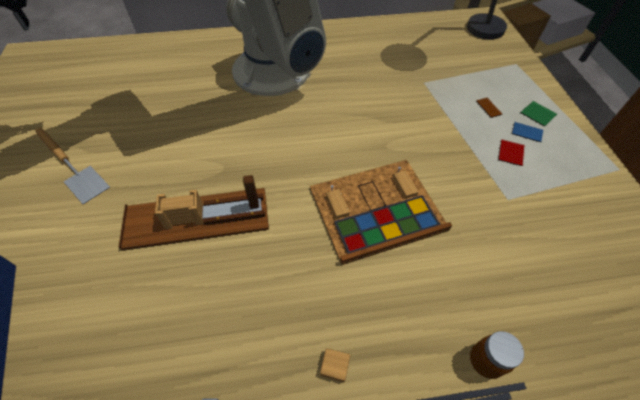

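The top view shows the magazine tower at about (440,216) and the handle post at about (375,214), with the open base end on the right at about (475,218). The cork board has its outline at about (255,216), the fixed blocks at about (218,222) and (290,209), and the panel above them. The scene view agrees: handle at (250,190), tower at (178,210), outline at (372,193). Next I'll measure these.

```bash
cat > h.py <<'E'
import numpy as np,cv2
def load(n): return np.load(f"pics/{n}.npz")
def cloud(f,E=None):
    d=f["depth"];v,u=np.mgrid[:d.shape[0],:d.shape[1]]
    p=np.stack([(u-f["cx"])/f["fx"]*d,(v-f["cy"])/f["fy"]*d,d,np.ones_like(d)],-1)
    return (p@np.linalg.inv(f["extrinsics"] if E is None else E).T)[...,:3]
def ray(f,u,v,z,E=None):
    M=np.linalg.inv(f["extrinsics"] if E is None else E)
    r=M[:3,:3]@np.array([(u-f["cx"])/f["fx"],(v-f["cy"])/f["fy"],1]);o=M[:3,3]
    return o+r*(z-o[2])/r[2]
E
python3 - <<'E'
from h import *
for n in("top0","scene0"):
    f=load(n);P=cloud(f);z=P[...,2];d=f["depth"]>0
    reg=(P[...,0]>.25)&(P[...,0]<.6)&(P[...,1]>-.3)&(P[...,1]<.02)&d
    for nm,lo,hi in(("handle",.095,.13),("tower",.066,.078)):
        m=reg&(z>lo)&(z<hi)
        if m.sum()>3:
            q=P[m];r=cv2.minAreaRect(q[:,:2].astype(np.float32)*1000)
            print(n,nm,m.sum(),q.mean(0).round(4),r)
    # base magazine
    m=reg&(z>.008)&(z<.075);q=P[m];print("mag",cv2.minAreaRect(q[:,:2].astype(np.float32)*1000))
    m=(P[...,0]>.25)&(P[...,0]<.65)&(P[...,1]>.02)&(P[...,1]<.4)&d&(z>.005)&(z<.03);print("board",cv2.minAreaRect(P[m][:,:2].astype(np.float32)*1000),np.percentile(P[m][:,2],[10,50,90]))
f=load("top0");c=f["color"]
a=cv2.resize(c[140:265,185:320],None,fx=5.9,fy=4.8*1,interpolation=cv2.INTER_CUBIC)
cv2.imwrite("pics/board.png",cv2.resize(c[145:260,185:320],None,fx=5,fy=5,interpolation=cv2.INTER_CUBIC))
E
```

```text
top0 handle 112 [ 0.4797 -0.0652  0.1103] ((480.2394104003906, -66.449462890625), (19.68051528930664, 20.264232635498047), 1.5537891387939453)
top0 tower 579 [ 0.4837 -0.2078  0.0691] ((483.6103210449219, -154.15821838378906), (44.952789306640625, 196.28646850585938), 0.7720841765403748)
mag ((482.5970764160156, -171.54669189453125), (103.82231140136719, 259.1794128417969), 1.5925246477127075)
board ((450.3236083984375, 210.0751953125), (397.3771057128906, 378.0750732421875), 0.5892269015312195) [0.00792238 0.01197522 0.022321  ]
scene0 handle 136 [ 0.4845 -0.0687  0.1083] ((481.07421875, -69.10372161865234), (21.059295654296875, 20.055776596069336), 1.2861307859420776)
scene0 tower 647 [ 0.4854 -0.2055  0.0691] ((482.6015930175781, -156.78909301757812), (47.456077575683594, 195.6216583251953), 1.5854195356369019)
mag ((483.5462951660156, -172.92384338378906), (106.16775512695312, 255.84039306640625), 1.229355812072754)
board ((511.31182861328125, 190.0400390625), (203.0965576171875, 241.02024841308594), 10.951769828796387) [0.0080358  0.01336465 0.0221997 ]
```

View pics/board.png

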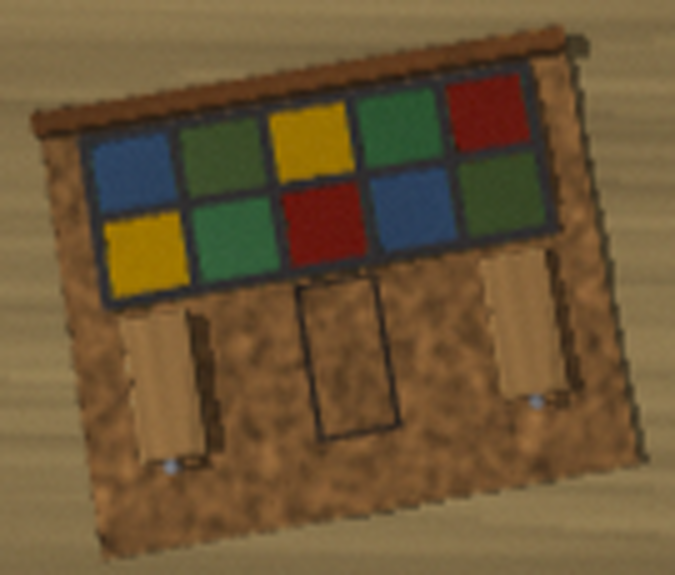

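The crop shows the pencilled outline with corners at about (298,285), (377,276), (399,426) and (321,439), and the fixed blocks on either side. I'll work out the gap pose and the move to the handle.

```bash
cat >> h.py <<'E'
from scipy.spatial.transform import Rotation as R
def delta(s,p,yaw_y):
    """tool-axes shift and spin to bring TCP to p with tool y at world yaw yaw_y (deg, mod 180)"""
    r=R.from_rotvec(s["tcp_rot"]).as_matrix();y=np.degrees(np.arctan2(r[1,1],r[0,1]))
    a=(y-yaw_y+90)%180-90
    print("t",s["time"],"tcp",s["eef_pos"].round(4),"yawY",y.round(2),"shift",(r.T@(np.array(p)-s["eef_pos"])).round(4),"spin",np.radians(a).round(4),"or",np.radians(a-180*np.sign(a)).round(4))
E
python3 - <<'E'
from h import *
from rig import env
f=load("top0")
c=lambda u,v:((u+.5)/5-.5+185,(v+.5)/5-.5+145)
K=np.array([ray(f,*c(*p),.009) for p in[(298,285),(377,276),(399,426),(321,439)]])
print(K.round(4),"ctr",K.mean(0).round(4))
e=(K[0]+K[1]-K[2]-K[3])/2;print("len",np.linalg.norm(e),"yaw",np.degrees(np.arctan2(e[1],e[0])))
for B in([(123,318),(188,310),(205,455),(141,463)],[(483,258),(547,249),(567,390),(503,398)]):
    Q=np.array([ray(f,*c(*p),.023) for p in B]);e=(Q[0]+Q[1]-Q[2]-Q[3])/2
    print("blk",Q.mean(0).round(4),np.linalg.norm(e).round(4),np.degrees(np.arctan2(e[1],e[0])))
delta(env.read_state(),[.4805,-.0675,.16],91.3)
E
```

```text
[[0.5142 0.2099 0.009 ]
 [0.5188 0.1747 0.009 ]
 [0.4518 0.1631 0.009 ]
 [0.4455 0.1975 0.009 ]] ctr [0.4826 0.1863 0.009 ]
len 0.06894537446064158 yaw 10.056221838206532
blk [0.4672 0.2647 0.023 ] 0.0642 9.129418445528795
blk [0.4971 0.1076 0.023 ] 0.063 9.167341132839669
t 0.1 tcp [ 0.1402 -0.5314  0.2305] yawY 104.77 shift [-0.4473  0.3617  0.0711] spin 0.2351 or -2.9065
```

Request:
carry_out(commands=[{"dx": -0.03,"dy": 0.024},{"dx": -0.06,"dy": 0.048},{"dx": -0.09,"dy": 0.072},{"dx": -0.12,"dy": 0.097},{"dx": -0.15,"dy": 0.121},{"dx": -0.18,"dy": 0.145},{"dx": -0.21,"dy": 0.169},{"dx": -0.24,"dy": 0.193,"spin": 0.08},{"dx": -0.27,"dy": 0.218,"spin": 0.16},{"dx": -0.3,"dy": 0.242,"spin": 0.235}])

```text
validation failed for argument at $.co...
```

```bash
python3 - <<'E'
from h import *
from rig import env
delta(env.read_state(),[.4805,-.0675,.16],91.3)
E
```

```text
t 0.1 tcp [ 0.1402 -0.5314  0.2305] yawY 104.77 shift [-0.4473  0.3617  0.0711] spin 0.2351 or -2.9065
```

Request:
carry_out(commands=[{"dx": -0.03,"dy": 0.024,"dz": 0,"spin": 0,"hand": 0.085},{"dx": -0.06,"dy": 0.048,"dz": 0,"spin": 0,"hand": 0.085},{"dx": -0.09,"dy": 0.072,"dz": 0,"spin": 0,"hand": 0.085},{"dx": -0.12,"dy": 0.097,"dz": 0,"spin": 0,"hand": 0.085},{"dx": -0.15,"dy": 0.121,"dz": 0,"spin": 0,"hand": 0.085},{"dx": -0.18,"dy": 0.145,"dz": 0,"spin": 0,"hand": 0.085},{"dx": -0.21,"dy": 0.169,"dz": 0,"spin": 0,"hand": 0.085},{"dx": -0.24,"dy": 0.193,"dz": 0,"spin": 0.08,"hand": 0.085},{"dx": -0.27,"dy": 0.218,"dz": 0,"spin": 0.16,"hand": 0.085},{"dx": -0.3,"dy": 0.242,"dz": 0,"spin": 0.235,"hand": 0.085}])

```text
time: 0.93
eef_pos: [0.369, -0.2194, 0.2312]
tcp_rot: [0.03, -3.141, -0.0]
ft_force: [0.9, -0.4, -0.1]
width: 0.994
grasp_force: 0.0
```

```bash
python3 - <<'E'
from h import *
from rig import env
delta(env.read_state(),[.4805,-.0675,.23],91.3)
E
```

```text
t 0.9333 tcp [ 0.369  -0.2194  0.2312] yawY 91.08 shift [-0.1143  0.1497  0.0012] spin -0.0038 or 3.1378
```

Request:
carry_out(commands=[{"dx": -0.023,"dy": 0.03,"dz": 0,"spin": 0,"hand": 0.085},{"dx": -0.046,"dy": 0.06,"dz": 0,"spin": 0,"hand": 0.085},{"dx": -0.069,"dy": 0.09,"dz": 0,"spin": 0,"hand": 0.085},{"dx": -0.092,"dy": 0.12,"dz": 0,"spin": 0,"hand": 0.085},{"dx": -0.114,"dy": 0.15,"dz": 0,"spin": 0,"hand": 0.085},{"dx": -0.114,"dy": 0.15,"dz": 0,"spin": 0,"hand": 0.085},{"dx": -0.114,"dy": 0.15,"dz": 0,"spin": 0,"hand": 0.085}])

```text
time: 1.52
eef_pos: [0.4796, -0.0672, 0.2303]
tcp_rot: [0.04, -3.139, -0.0]
ft_force: [0.7, -0.4, 0.1]
width: 0.993
grasp_force: 0.0
```

```bash
cat >> h.py <<'E'
def wrist(env,name):
    s=env.read_state();f=env.grab_frame("wrist");cv2.imwrite(f"pics/{name}.png",f["color"])
    T=np.eye(4);T[:3,:3]=R.from_rotvec(s["tcp_rot"]).as_matrix();T[:3,3]=s["eef_pos"]
    f["extrinsics"]=np.linalg.inv(T@f["T_tool_cam"]);np.savez(f"pics/{name}.npz",**f);return s,f
E
python3 - <<'E'
from h import *
from rig import env
s,f=wrist(env,"w1");P=cloud(f);z=P[...,2];d=f["depth"]>0
m=d&(z>.104)&(z<.125)&(P[...,0]>.4)&(P[...,0]<.55)&(P[...,1]<0)&(P[...,1]>-.13)
print(m.sum(),cv2.minAreaRect(P[m][:,:2].astype(np.float32)*1000) if m.sum()>5 else 0)
delta(s,[.4805,-.0675,.08],91.3)
E
```

```text
441 ((479.8048095703125, -68.2896499633789), (19.40658950805664, 19.646364212036133), 1.9313867092132568)
t 1.5167 tcp [ 0.4796 -0.0672  0.2303] yawY 91.47 shift [-0.0012 -0.0003  0.1503] spin 0.003 or -3.1386
```

View pics/w1.png

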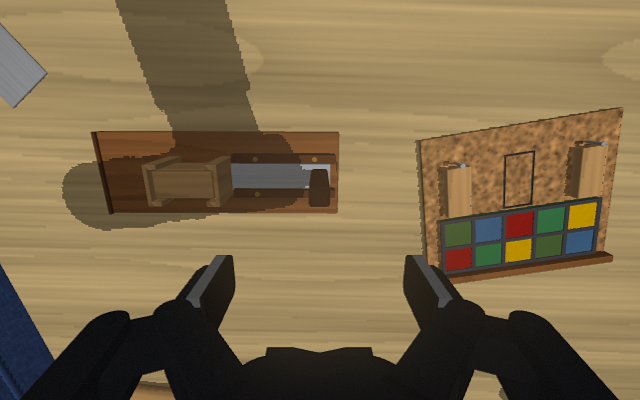

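The wrist view shows the handle at about (320,187), the tower at about (188,182), and the board with its outline at about (519,180). The handle is at (0.480, -0.068), which matches the top view, so I'll descend and grip.

Request:
carry_out(commands=[{"dx": 0,"dy": -0.001,"dz": 0.03,"spin": 0,"hand": 0.085},{"dx": 0,"dy": -0.001,"dz": 0.06,"spin": 0,"hand": 0.085},{"dx": 0,"dy": -0.001,"dz": 0.09,"spin": 0,"hand": 0.085},{"dx": 0,"dy": -0.001,"dz": 0.12,"spin": 0,"hand": 0.085},{"dx": 0,"dy": -0.001,"dz": 0.14,"spin": 0,"hand": 0.085},{"dx": 0,"dy": -0.001,"dz": 0.15,"spin": 0,"hand": 0.085},{"dx": 0,"dy": -0.001,"dz": 0.15,"spin": 0,"hand": 0.085},{"dx": 0,"dy": -0.001,"dz": 0.15,"spin": 0,"hand": 0.015},{"dx": 0,"dy": -0.001,"dz": 0.15,"spin": 0,"hand": 0.015},{"dx": 0,"dy": -0.001,"dz": 0.15,"spin": 0,"hand": 0.015}])

```text
time: 2.4
eef_pos: [0.48, -0.0701, 0.0826]
tcp_rot: [-0.035, 3.139, 0.0]
ft_force: [-0.8, -0.2, 1.0]
width: 0.599
grasp_force: 0.0
```

Request:
carry_out(commands=[{"dx": 0,"dy": 0,"dz": 0,"spin": 0,"hand": 0.015},{"dx": 0,"dy": 0,"dz": 0,"spin": 0,"hand": 0.015},{"dx": 0,"dy": 0,"dz": 0,"spin": 0,"hand": 0.015},{"dx": 0,"dy": 0,"dz": 0,"spin": 0,"hand": 0.015}])

```text
time: 2.73
eef_pos: [0.4797, -0.0696, 0.0821]
tcp_rot: [-0.036, 3.14, 0.0]
ft_force: [-1.2, 0.9, 4.9]
width: 0.226
grasp_force: 59.6
```

```bash
python3 - <<'E'
from h import *
f=load("w1");
A=[ray(f,*p,.012) for p in[(93,132),(338,132),(337,212),(113,213)]];print(np.round(A,4))
P=cloud(f);z=P[...,2]
m=(z>.066)&(z<.076)&(P[...,1]<-.15)&(P[...,1]>-.3)&(P[...,0]>.4)&(P[...,0]<.56)
print(cv2.minAreaRect(P[m][:,:2].astype(np.float32)*1000))
B=np.array([ray(f,*p,.009) for p in[(505,156),(534,151),(533,205),(503,208)]]);print(B.round(4),B.mean(0))
E
```

```text
[[ 0.4352 -0.3391  0.012 ]
 [ 0.428  -0.0463  0.012 ]
 [ 0.5294 -0.0431  0.012 ]
 [ 0.5379 -0.3343  0.012 ]]
((483.4620056152344, -213.67669677734375), (46.218475341796875, 78.43437957763672), 1.2044228315353394)
[[0.452  0.1616 0.009 ]
 [0.445  0.1959 0.009 ]
 [0.5145 0.2118 0.009 ]
 [0.5196 0.1736 0.009 ]] [0.48279866 0.18570755 0.009     ]
```

Request:
carry_out(commands=[{"dx": 0,"dy": -0.01,"dz": 0,"spin": 0,"hand": 0.015},{"dx": 0,"dy": -0.02,"dz": 0,"spin": 0,"hand": 0.015},{"dx": 0,"dy": -0.03,"dz": 0,"spin": 0,"hand": 0.015},{"dx": 0,"dy": -0.04,"dz": 0,"spin": 0,"hand": 0.015},{"dx": 0,"dy": -0.05,"dz": 0,"spin": 0,"hand": 0.015},{"dx": 0,"dy": -0.06,"dz": 0,"spin": 0,"hand": 0.015},{"dx": 0,"dy": -0.07,"dz": 0,"spin": 0,"hand": 0.015},{"dx": 0,"dy": -0.077,"dz": 0,"spin": 0,"hand": 0.015},{"dx": 0,"dy": -0.082,"dz": 0,"spin": 0,"hand": 0.015},{"dx": 0,"dy": -0.082,"dz": 0,"spin": 0,"hand": 0.015}])

```text
time: 3.57
eef_pos: [0.4816, -0.1527, 0.0821]
tcp_rot: [-0.036, 3.14, -0.001]
ft_force: [-0.2, -0.9, 4.1]
width: 0.224
grasp_force: 59.9
```

Request:
carry_out(commands=[{"dx": 0,"dy": -0.002,"dz": 0,"spin": 0,"hand": 0.015},{"dx": 0,"dy": -0.004,"dz": 0,"spin": 0,"hand": 0.015},{"dx": 0,"dy": -0.004,"dz": 0,"spin": 0,"hand": 0.015}])

```text
time: 3.82
eef_pos: [0.4816, -0.1531, 0.0821]
tcp_rot: [-0.035, 3.14, 0.007]
ft_force: [-3.5, 14.5, 11.5]
width: 0.223
grasp_force: 60.8
```

Request:
carry_out(commands=[{"dx": 0,"dy": 0.01,"dz": 0,"spin": 0,"hand": 0.015},{"dx": 0,"dy": 0.02,"dz": 0,"spin": 0,"hand": 0.015},{"dx": 0,"dy": 0.032,"dz": 0,"spin": 0,"hand": 0.015},{"dx": 0,"dy": 0.044,"dz": 0,"spin": 0,"hand": 0.015},{"dx": 0,"dy": 0.056,"dz": 0,"spin": 0,"hand": 0.015},{"dx": 0,"dy": 0.068,"dz": 0,"spin": 0,"hand": 0.015},{"dx": 0,"dy": 0.08,"dz": 0,"spin": 0,"hand": 0.015},{"dx": 0,"dy": 0.088,"dz": 0,"spin": 0,"hand": 0.015},{"dx": 0,"dy": 0.094,"dz": 0,"spin": 0,"hand": 0.015},{"dx": 0,"dy": 0.094,"dz": 0,"spin": 0,"hand": 0.015}])

```text
time: 4.65
eef_pos: [0.4795, -0.0607, 0.0821]
tcp_rot: [-0.038, 3.14, -0.0]
ft_force: [-2.3, 1.5, 7.0]
width: 0.222
grasp_force: 60.5
```

Request:
carry_out(commands=[{"dx": 0,"dy": 0.002,"dz": 0,"spin": 0,"hand": 0.015},{"dx": 0,"dy": 0.004,"dz": 0,"spin": 0,"hand": 0.015},{"dx": 0,"dy": 0.006,"dz": 0,"spin": 0,"hand": 0.015},{"dx": 0,"dy": 0.006,"dz": 0,"spin": 0,"hand": 0.015}])

```text
time: 4.98
eef_pos: [0.4793, -0.0597, 0.082]
tcp_rot: [-0.038, 3.141, -0.012]
ft_force: [2.2, -20.7, 2.4]
width: 0.222
grasp_force: 60.0
```

Request:
carry_out(commands=[{"dx": 0,"dy": -0.0045,"dz": 0,"spin": 0,"hand": 0.085},{"dx": 0,"dy": -0.0045,"dz": 0,"spin": 0,"hand": 0.085},{"dx": 0,"dy": -0.0045,"dz": 0,"spin": 0,"hand": 0.085},{"dx": 0,"dy": -0.0045,"dz": 0,"spin": 0,"hand": 0.085},{"dx": 0,"dy": -0.0045,"dz": 0,"spin": 0,"hand": 0.085},{"dx": 0,"dy": -0.0045,"dz": 0,"spin": 0,"hand": 0.085},{"dx": 0,"dy": -0.0045,"dz": -0.03,"spin": 0,"hand": 0.085},{"dx": 0,"dy": -0.0045,"dz": -0.06,"spin": 0,"hand": 0.085},{"dx": 0,"dy": -0.0045,"dz": -0.09,"spin": 0,"hand": 0.085},{"dx": 0,"dy": -0.0045,"dz": -0.12,"spin": 0,"hand": 0.085}])

```text
time: 5.82
eef_pos: [0.4787, -0.06, 0.2027]
tcp_rot: [0.036, -3.141, -0.0]
ft_force: [0.5, 0.1, 0.3]
width: 0.995
grasp_force: 0.0
```

```bash
python3 - <<'E'
from h import *
from rig import env
delta(env.read_state(),[.487,-.24,.21],1.4)
s,f=wrist(env,"w2");P=cloud(f);z=P[...,2]
for lo,hi,y0,y1 in((.104,.125,-.13,0),(.02,.03,-.335,-.257),(.04,.066,-.25,-.18)):
    m=(f["depth"]>0)&(z>lo)&(z<hi)&(P[...,1]<y1)&(P[...,1]>y0)&(P[...,0]>.44)&(P[...,0]<.53)
    print(m.sum(),np.median(P[m],0) if m.sum() else 0,cv2.minAreaRect(P[m][:,:2].astype(np.float32)*1000) if m.sum()>5 else 0)
cv2.imwrite("pics/w2c.png",cv2.resize(f["color"][80:260,60:400],None,fx=2.3,fy=2.3))
E
```

```text
t 5.8167 tcp [ 0.4787 -0.06    0.2027] yawY 91.32 shift [-0.0041 -0.1801 -0.0073] spin 1.5695 or -1.5721
557 [ 0.47851228 -0.06131093  0.11062038] ((479.8688049316406, -61.14942169189453), (19.643085479736328, 19.662076950073242), 1.6505067348480225)
958 [ 0.48481971 -0.30420347  0.02420098] ((485.61700439453125, -302.79437255859375), (30.686908721923828, 44.753440856933594), 1.013744831085205)
2334 [ 0.4826517  -0.22690567  0.05245565] ((483.2684020996094, -214.60382080078125), (45.98855972290039, 69.55586242675781), 1.2952144145965576)
```

View pics/w2c.png

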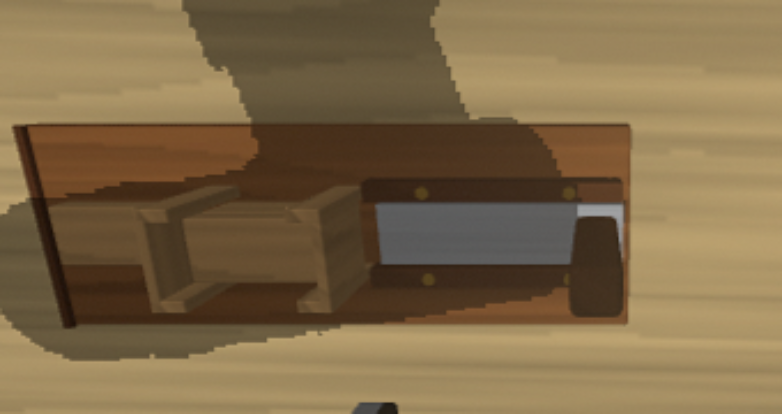

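The crop shows the slide fully back (handle at right, about (597,265)) and the fed block lying left of the tower, from about (50,235) to (145,235). Depth puts the block's centre at (0.4855, -0.293) with its top at 24–26 mm, which is where it should be. Next I'll move over the block with the spin.

Request:
carry_out(commands=[{"dx": 0,"dy": -0.025,"dz": 0,"spin": -0.12,"hand": 0.085},{"dx": -0.001,"dy": -0.05,"dz": 0,"spin": -0.24,"hand": 0.085},{"dx": -0.001,"dy": -0.075,"dz": 0,"spin": -0.36,"hand": 0.085},{"dx": -0.001,"dy": -0.1,"dz": 0,"spin": -0.48,"hand": 0.085},{"dx": -0.001,"dy": -0.125,"dz": 0,"spin": -0.6,"hand": 0.085},{"dx": -0.001,"dy": -0.15,"dz": 0,"spin": -0.72,"hand": 0.085},{"dx": -0.001,"dy": -0.175,"dz": 0,"spin": -0.84,"hand": 0.085},{"dx": -0.001,"dy": -0.2,"dz": 0,"spin": -0.96,"hand": 0.085},{"dx": -0.001,"dy": -0.22,"dz": 0,"spin": -1.08,"hand": 0.085},{"dx": -0.001,"dy": -0.233,"dz": 0,"spin": -1.2,"hand": 0.085}])

```text
time: 6.7
eef_pos: [0.4851, -0.2948, 0.2007]
tcp_rot: [1.809, -2.568, -0.001]
ft_force: [-0.2, 0.1, -0.7]
width: 0.994
grasp_force: 0.0
```

Request:
carry_out(commands=[{"dx": 0,"dy": 0,"dz": 0,"spin": -0.12,"hand": 0.085},{"dx": 0,"dy": 0,"dz": 0,"spin": -0.24,"hand": 0.085},{"dx": 0,"dy": 0,"dz": 0,"spin": -0.37,"hand": 0.085},{"dx": 0,"dy": 0,"dz": 0,"spin": -0.37,"hand": 0.085},{"dx": 0,"dy": 0,"dz": 0,"spin": -0.37,"hand": 0.07},{"dx": 0,"dy": 0,"dz": 0,"spin": -0.37,"hand": 0.07}])

```text
time: 7.2
eef_pos: [0.4854, -0.293, 0.2012]
tcp_rot: [-2.242, 2.201, 0.0]
ft_force: [-0.2, 0.6, 0.0]
width: 0.825
grasp_force: 0.0
```

```bash
python3 - <<'E'
from h import *
from rig import env
s,f=wrist(env,"w3");P=cloud(f);z=P[...,2]
print(s["joints"].round(2))
m=(f["depth"]>0)&(z>.021)&(z<.031)&(P[...,1]<-.255)&(P[...,1]>-.335)&(P[...,0]>.45)&(P[...,0]<.53)
print(m.sum(),np.median(P[m],0) if m.sum() else 0,cv2.minAreaRect(P[m][:,:2].astype(np.float32)*1000) if m.sum()>5 else 0)
t=env.grab_frame("top");P=cloud(t);z=P[...,2]
for n,lo,hi,a,b in(("fed",.019,.033,-.34,-.258),("stack",.03,.066,-.235,-.195)):
    m=(t["depth"]>0)&(z>lo)&(z<hi)&(P[...,1]<b)&(P[...,1]>a)&(P[...,0]>.465)&(P[...,0]<.505)
    print(n,m.sum(),np.median(P[m],0) if m.sum() else 0)
delta(s,[.4855,-.293,.1],1.4)
E
```

```text
[-0.27  0.3   0.09 -0.   -1.36  0.29]
1492 [ 0.48601326 -0.2941877   0.02453035] ((486.23980712890625, -292.6971130371094), (29.56795310974121, 64.17887115478516), 1.7551934719085693)
fed 168 [ 0.48788281 -0.28319292  0.02587843]
stack 257 [ 0.48260676 -0.2146649   0.05384036]
t 7.2 tcp [ 0.4854 -0.293   0.2012] yawY -178.93 shift [ 1.000e-04 -1.000e-04  1.012e-01] spin -0.0057 or 3.1359
```

View pics/w3.png

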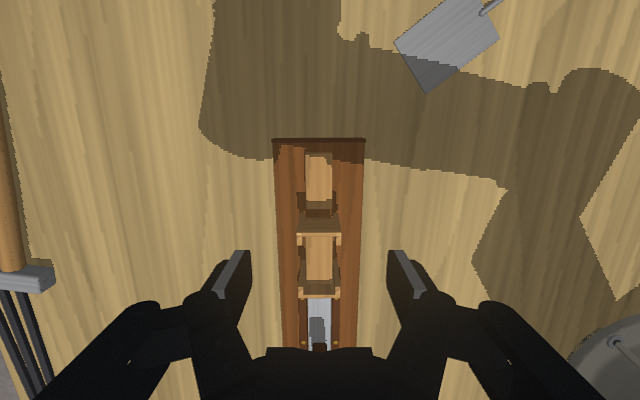

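The wrist view shows the fed block at (319,177), free and centred between the fingers, with the tower behind it. The stack top at 54 mm confirms that the stack dropped. I'll descend and grip.

Request:
carry_out(commands=[{"dx": 0,"dy": 0,"dz": 0.035,"spin": 0,"hand": 0.06},{"dx": 0,"dy": 0,"dz": 0.07,"spin": 0,"hand": 0.06},{"dx": 0,"dy": 0,"dz": 0.105,"spin": 0,"hand": 0.06},{"dx": 0,"dy": 0,"dz": 0.135,"spin": 0,"hand": 0.06},{"dx": 0,"dy": 0,"dz": 0.16,"spin": 0,"hand": 0.06},{"dx": 0,"dy": 0,"dz": 0.175,"spin": 0,"hand": 0.06},{"dx": 0,"dy": 0,"dz": 0.185,"spin": 0,"hand": 0.06},{"dx": 0,"dy": 0,"dz": 0.185,"spin": 0,"hand": 0.06},{"dx": 0,"dy": 0,"dz": 0.185,"spin": 0,"hand": 0.06}])

```text
time: 8.05
eef_pos: [0.4857, -0.2934, 0.0167]
tcp_rot: [2.245, -2.197, 0.001]
ft_force: [0.7, 0.1, -0.0]
width: 0.705
grasp_force: 0.0
```

Request:
carry_out(commands=[{"dx": 0,"dy": 0,"dz": 0,"spin": 0,"hand": 0.024},{"dx": 0,"dy": 0,"dz": 0,"spin": 0,"hand": 0.024},{"dx": 0,"dy": 0,"dz": 0,"spin": 0,"hand": 0.024},{"dx": 0,"dy": 0,"dz": 0,"spin": 0,"hand": 0.024},{"dx": 0,"dy": 0,"dz": 0,"spin": 0,"hand": 0.024},{"dx": 0,"dy": 0,"dz": 0,"spin": 0,"hand": 0.024}])

```text
time: 8.55
eef_pos: [0.4864, -0.2936, 0.018]
tcp_rot: [-2.245, 2.196, -0.005]
ft_force: [0.2, 0.8, 6.0]
width: 0.332
grasp_force: 59.8
```

Request:
carry_out(commands=[{"dx": 0,"dy": 0,"dz": -0.01,"spin": 0,"hand": 0.024},{"dx": 0,"dy": 0,"dz": -0.03,"spin": 0,"hand": 0.024},{"dx": 0,"dy": 0,"dz": -0.055,"spin": 0,"hand": 0.024},{"dx": 0,"dy": 0,"dz": -0.08,"spin": 0,"hand": 0.024},{"dx": 0,"dy": 0,"dz": -0.105,"spin": 0,"hand": 0.024},{"dx": 0,"dy": 0,"dz": -0.13,"spin": 0,"hand": 0.024},{"dx": 0,"dy": 0,"dz": -0.15,"spin": 0,"hand": 0.024},{"dx": 0,"dy": 0,"dz": -0.15,"spin": 0,"hand": 0.024}])

```text
time: 9.22
eef_pos: [0.4874, -0.2945, 0.1723]
tcp_rot: [-2.244, 2.194, -0.014]
ft_force: [0.6, -1.0, 0.3]
width: 0.328
grasp_force: 59.2
```

```bash
python3 - <<'E'
from h import *
from rig import env
s,f=wrist(env,"w4");print(s["joints"].round(2),s["width"],s["grasp_force"])
delta(s,[.4825,.186,.165],100)
c=f["color"];cv2.imwrite("pics/w4.png",c)
P=cloud(f);Q=P-s["eef_pos"];m=(f["depth"]>0)&(np.abs(Q[...,2]-.008)<.01)&(np.hypot(Q[...,0],Q[...,1])<.05)&(c.sum(2)>150)
print(m.sum(),cv2.minAreaRect(Q[m][:,:2].astype(np.float32)*1000) if m.sum()>5 else 0,np.argwhere(m).min(0),np.argwhere(m).max(0))
E
```

```text
[-0.27  0.31  0.03  0.   -1.28  0.29] 0.3282035591828398 59.21743869781494
t 9.2167 tcp [ 0.4874 -0.2945  0.1723] yawY -178.72 shift [-0.4805 -0.0058  0.0052] spin 1.4187 or -1.7229
6702 ((-0.2172107696533203, 0.541778564453125), (55.37777328491211, 64.95343017578125), 2.334388494491577) [204 261] [318 375]
```

View pics/w4.png

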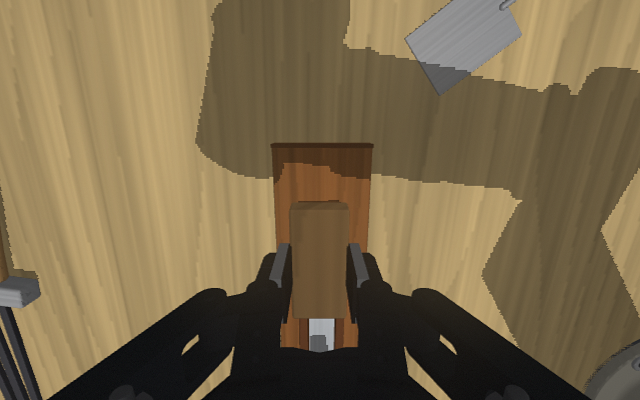

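The block is held square and centred between the pads, from about (320,205) to (320,318). I'll carry it to the board, turning the spin the negative way to stay inside the last joint's range.

Request:
carry_out(commands=[{"dx": -0.03,"dy": 0,"dz": 0,"spin": -0.1,"hand": 0.024},{"dx": -0.06,"dy": 0,"dz": 0,"spin": -0.2,"hand": 0.024},{"dx": -0.09,"dy": 0,"dz": 0,"spin": -0.3,"hand": 0.024},{"dx": -0.12,"dy": 0,"dz": 0,"spin": -0.4,"hand": 0.024},{"dx": -0.15,"dy": 0,"dz": 0,"spin": -0.5,"hand": 0.024},{"dx": -0.18,"dy": 0,"dz": 0,"spin": -0.6,"hand": 0.024},{"dx": -0.21,"dy": 0,"dz": 0,"spin": -0.7,"hand": 0.024},{"dx": -0.24,"dy": 0,"dz": 0,"spin": -0.8,"hand": 0.024},{"dx": -0.27,"dy": -0.003,"dz": 0,"spin": -0.9,"hand": 0.024},{"dx": -0.3,"dy": -0.003,"dz": 0,"spin": -1.0,"hand": 0.024}])

```text
time: 10.1
eef_pos: [0.4811, 0.0082, 0.1659]
tcp_rot: [3.026, -0.844, -0.001]
ft_force: [1.1, 0.3, -0.7]
width: 0.327
grasp_force: 59.2
```

```bash
python3 - <<'E'
from h import *
from rig import env
s=env.read_state();print(s["joints"].round(2),s["width"])
delta(s,[.482,.186,.165],100)
E
```

```text
[ 0.34  0.15 -0.19 -0.   -1.23  0.68] 0.3266919046561478
t 10.1 tcp [0.4811 0.0082 0.1659] yawY -121.17 shift [-0.0912 -0.1526  0.0009] spin -0.7185 or 2.4231
```

Request:
carry_out(commands=[{"dx": -0.015,"dy": -0.025,"dz": 0,"spin": -0.11,"hand": 0.024},{"dx": -0.03,"dy": -0.05,"dz": 0,"spin": -0.22,"hand": 0.024},{"dx": -0.045,"dy": -0.075,"dz": 0,"spin": -0.33,"hand": 0.024},{"dx": -0.06,"dy": -0.1,"dz": 0,"spin": -0.44,"hand": 0.024},{"dx": -0.075,"dy": -0.125,"dz": 0,"spin": -0.55,"hand": 0.024},{"dx": -0.085,"dy": -0.142,"dz": 0,"spin": -0.65,"hand": 0.024},{"dx": -0.091,"dy": -0.153,"dz": 0,"spin": -0.72,"hand": 0.024},{"dx": -0.091,"dy": -0.153,"dz": 0,"spin": -0.72,"hand": 0.024},{"dx": -0.091,"dy": -0.153,"dz": 0,"spin": -0.72,"hand": 0.024}])

```text
time: 10.85
eef_pos: [0.4833, 0.185, 0.1657]
tcp_rot: [3.13, 0.268, -0.002]
ft_force: [0.3, 0.0, 0.1]
width: 0.327
grasp_force: 59.2
```

```bash
python3 - <<'E'
from h import *
from rig import env
s,f=wrist(env,"w5");P=cloud(f);z=P[...,2];c=f["color"]
delta(s,[.482,.186,.1],100)
for n,x,y in(("L",.4672,.2647),("R",.4971,.1076)):
    m=(f["depth"]>0)&(z>.017)&(z<.03)&(np.hypot(P[...,0]-x,P[...,1]-y)<.042)
    q=P[m];print(n,m.sum(),np.median(q,0).round(4),cv2.minAreaRect(q[:,:2].astype(np.float32)*1000) if m.sum()>5 else 0)
E
```

```text
t 10.85 tcp [0.4833 0.185  0.1657] yawY -80.21 shift [-0.001  -0.0013  0.0657] spin -0.0036 or 3.138
L 1882 [0.4689 0.264  0.0216] ((464.928466796875, 263.8828125), (68.21568298339844, 30.255128860473633), 10.671796798706055)
R 1875 [0.4986 0.1082 0.0214] ((494.2848815917969, 107.13977813720703), (69.1750259399414, 30.30976104736328), 11.034011840820312)
```

View pics/w5.png

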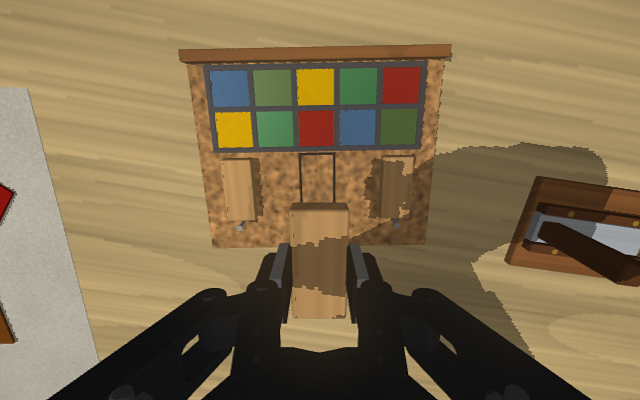

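The view shows the held block above the outline, whose top edge is at (317,153), with the fixed blocks at (240,190) and (392,188) and the panel's edge at row ~150. The second measurement gives the gap at (0.482, 0.186) with a yaw of 10.8°, so I'll lower.

Request:
carry_out(commands=[{"dx": 0,"dy": -0.001,"dz": 0.03,"spin": -0.017,"hand": 0.024},{"dx": 0,"dy": -0.001,"dz": 0.06,"spin": -0.017,"hand": 0.024},{"dx": 0,"dy": -0.001,"dz": 0.09,"spin": -0.017,"hand": 0.024},{"dx": 0,"dy": -0.001,"dz": 0.115,"spin": -0.017,"hand": 0.024},{"dx": 0,"dy": -0.001,"dz": 0.13,"spin": -0.017,"hand": 0.024},{"dx": 0,"dy": -0.001,"dz": 0.138,"spin": -0.017,"hand": 0.024},{"dx": 0,"dy": -0.001,"dz": 0.143,"spin": -0.017,"hand": 0.024},{"dx": 0,"dy": -0.001,"dz": 0.143,"spin": -0.017,"hand": 0.024},{"dx": 0,"dy": -0.001,"dz": 0.143,"spin": -0.017,"hand": 0.024}])

```text
time: 11.65
eef_pos: [0.4844, 0.1859, 0.0242]
tcp_rot: [-3.127, -0.294, -0.002]
ft_force: [0.1, -0.0, -0.4]
width: 0.325
grasp_force: 59.2
```

```bash
python3 - <<'E'
from h import *
from rig import env
s=env.read_state();print(s["ft_force"])
delta(s,[.483,.186,.015],100.8)
E
```

```text
[ 0.12766254 -0.01570785 -0.38290942]
t 11.65 tcp [0.4844 0.1859 0.0242] yawY -79.25 shift [-0.0014 -0.0004  0.0092] spin -0.0008 or 3.1408
```

Request:
carry_out(commands=[{"dx": -0.001,"dy": 0,"dz": 0.003,"spin": 0,"hand": 0.024},{"dx": -0.001,"dy": 0,"dz": 0.006,"spin": 0,"hand": 0.024},{"dx": -0.001,"dy": 0,"dz": 0.008,"spin": 0,"hand": 0.024},{"dx": -0.001,"dy": 0,"dz": 0.009,"spin": 0,"hand": 0.024},{"dx": -0.001,"dy": 0,"dz": 0.009,"spin": 0,"hand": 0.024}])

```text
time: 12.07
eef_pos: [0.4828, 0.1857, 0.015]
tcp_rot: [-3.128, -0.296, -0.001]
ft_force: [-1.9, 0.5, 5.6]
width: 0.328
grasp_force: 59.8
```

Request:
carry_out(commands=[{"dx": 0,"dy": 0,"dz": 0,"spin": 0,"hand": 0.05},{"dx": 0,"dy": 0,"dz": 0,"spin": 0,"hand": 0.05},{"dx": 0,"dy": 0,"dz": 0,"spin": 0,"hand": 0.05},{"dx": 0,"dy": 0,"dz": 0,"spin": 0,"hand": 0.05},{"dx": 0,"dy": 0,"dz": -0.02,"spin": 0,"hand": 0.05},{"dx": 0,"dy": 0,"dz": -0.05,"spin": 0,"hand": 0.05},{"dx": 0,"dy": 0,"dz": -0.085,"spin": 0,"hand": 0.05},{"dx": 0,"dy": 0,"dz": -0.12,"spin": 0,"hand": 0.05},{"dx": -0.03,"dy": 0,"dz": -0.15,"spin": 0,"hand": 0.05},{"dx": -0.03,"dy": 0,"dz": -0.15,"spin": 0,"hand": 0.05}])

```text
time: 12.9
eef_pos: [0.4539, 0.1807, 0.1709]
tcp_rot: [-3.123, -0.296, -0.015]
ft_force: [0.2, 0.2, 0.3]
width: 0.586
grasp_force: 0.0
```

```bash
python3 - <<'E'
from h import *
from rig import env
s,f=wrist(env,"w6");P=cloud(f);z=P[...,2];print(s["eef_pos"])
for n,x,y in(("L",.4672,.2647),("R",.4971,.1076),("B",.482,.186)):
    m=(f["depth"]>0)&(z>.017)&(z<.03)&(np.hypot(P[...,0]-x,P[...,1]-y)<.042)
    q=P[m];print(n,m.sum(),np.median(q,0).round(4),cv2.minAreaRect(q[:,:2].astype(np.float32)*1000) if m.sum()>5 else 0)
cv2.imwrite("pics/w6c.png",cv2.resize(f["color"][20:270,170:490],None,fx=2.3,fy=2.3))
E
```

```text
[0.45389245 0.1807347  0.17086603]
L 1962 [0.4688 0.264  0.0216] ((464.567626953125, 263.9477233886719), (68.5978012084961, 30.275569915771484), 10.354269027709961)
R 1966 [0.4984 0.1083 0.0215] ((494.55810546875, 107.10044860839844), (68.2257080078125, 30.39507484436035), 10.812249183654785)
B 1908 [0.4826 0.1853 0.0215] ((481.2946472167969, 185.03709411621094), (63.3183479309082, 29.92825698852539), 10.67881965637207)
```

View pics/w6c.png

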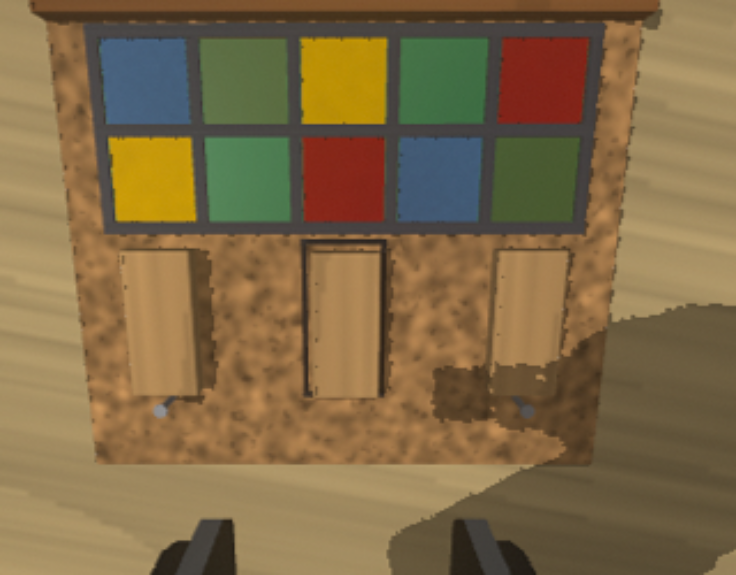

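The block lies flat inside the outline, from about (345,247) to (345,397). Its yaw matches the fixed blocks, and it is within about 1 mm of the midpoint. I'm handing the job in.

```bash
python3 -c "
from rig import env
print(env.sign_off())"
```

```text
the job is handed in; nothing more can be done
None
```

The job is done and handed in at about 13 s of the 59 s limit: I pushed the slide fully in, drew it fully back so the stack dropped, and laid the fed-out block flat in the pencilled outline, aligned with the fixed blocks, and released it; the sign-off gave no verdict.

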